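Fade down the lamp test box and take off its dial padlock

ROBOT

A 7-joint arm with a two-finger parallel gripper is mounted at the origin on the work surface. World frame = base frame: x ahead of the robot, y to its left, z up, the work surface at z = 0. Lengths are in mm, angles in rad, forces in N, time in s.
With the tool pointing down it reaches from about 425 to 875 mm from the base axis. Payload 8.4 kg.
Tool frame: the origin (TCP) lies on the centre line of the jaws, within the pads' length; the fingertips stand 8 mm ahead of it and the grasp point (between the pads) lies 11 mm behind it (nose_length is the z of the fingertips in the tool frame, in mm); z points along the fingers, x is the direction in which the jaws open and shut, and the axes are right-handed (so a half turn about z gives the same grasp; the last joint's range is limited). The gripper opens to 85 mm and grips with 20 to 120 N. Pads are 22 mm wide; open, the fingers measure 114 mm over their backs; the gripper's body (76 mm by 85 mm) begins 54 mm behind the grasp point. The pads swing forward as they close: fully open they stand 13 mm farther back than shut.
Start: joints at [1.149, 0.333, 0.04, 1.465, -0.013, 1.343, -0.059], TCP at [206.172, -616.405, 202.508] pointing down, gripper open.
Joint ranges: [-2.58, 2.58], [-0.38, 2.09], [-1.3, 1.39], [0.25, 2.4], [-1.5, 4.64], [0.08, 2.09], [-2.65, 2.65]. Speed limits (rad/s): [2.22, 2.22, 2.79, 2.79, 3.14, 3.14, 3.14].

INTERFACE

Orientations are given as a unit quaternion [w, x, y, z].
In Python, from cell import state, capture, hand_in, nose_length gives the robot as it stands.
- The arm moves only by the shell command python3 -m creep 'ROWS'. ROWS is JSON, a list of rows, each a list of 5 numbers: the opening, from 0 (shut) to 1 (fully open), then the shift along the tool's x, y, z as a fraction of full scale, then the turn about the tool's z as a fraction of full scale. A call has 1 to 20 rows; each row is the pose to reach, as a shift and turn from the pose measured when the call began, along the tool's axes at that moment; what a row does not reach only later rows make up. Full scale, the value 1, is 0.25 m for a shift and 45 degrees for a turn. A row lasts 1/10 s, in which the tool goes at most 50 mm and 8.59 degrees, less where a joint would pass 70% of its speed; a pose out of reach is approached as far as the arm can. A call with a number of a shift or a turn outside -1 to 1 is refused whole. A call with a gripper value outside its range is refused whole. The fingers move at their own pace and stop on an object; the grip force is fixed at half the most. Time passes only in rows, so rows that repeat a pose let the fingers close. It gives the time, the measured TCP pose, the force and the opening at its end, in the units of the state.
- state(): the state, without advancing time (a new reading comes with each control period).
- capture(name): name is "scene" or "top" or "wrist"; returns a dict with "frame" (400x640x3 uint8, red, green, blue), "mtx" (3x3 intrinsics, pixels), "R" (3x3) and "t" (3): a world point X has camera coordinates R X + t. Camera axes: x right, y down, z forward; pixel columns grow to the right and rows downward; lengths in mm; the calibration is good to about 2 mm. A picture is of the moment at which its call begins. There is no depth.
- hand_in(): hands the job in, once; it reports no verdict.
The state is a dict: "clock": time; "joint_pos": joint angles; "qd": joint speeds; "joint_efforts": joint torques, N m; "eef_pos": TCP position; "orientation": TCP orientation; "wrist_force": force on the tool from outside, world axes, zero at the start; "moment": the same for the moment, N m; "gripper_width": opening from 0.0 (shut) to 1.0 (fully open).
Only numpy, scipy, OpenCV 4.12 (cv2) and the standard library are available. Lean on these libraries where they do the work, as an engineer would, in place of code of your own. Each camera call takes 0.05 s, during which the arm holds its last target. There are 200 camera calls.

TASK

First slide the dimmer's white fader all the way down to its green zero mark. Then open the padlock on the test box: turn its dial click by click until the white line stands at the red mark, pull the lock body back from the staple so that the shackle opens, work the open shackle out of the staple and lift the lock away. Finish while holding the open lock in the gripper, at rest, level with the dial up and at least 10 cm above the top of the box; the bin, bottle, spool and lamp strip stay where they are.

Things in the scene. Friction and masses are not known exactly. Their poses are not given: they have to be found in the camera images.
- dimmer: fixed grey slide dimmer on the bench, left or right of the test box, 220 (x) x 130 (y) x 55 mm high with a black top plate. Origin: centre of its underside. The fader track runs along its x on the top, from x = -60 mm (zero, green bars on both sides, the end nearer the robot) to x = +40 mm (full)
- fader (a joint): position of the fader along the dimmer's +x, 0 (end stop at the green zero mark) to 0.100 m (full); it slides with about 2 N of friction and stays where it is left
- fader_cap (a point): centre of the white fader cap, 18 mm (along the track) x 26 mm (across) x 20 mm high; this point is 18 mm above the dimmer's top, the cap reaches from 8 to 28 mm above it; the axes are the dimmer's
- testbox: fixed grey steel lamp test box, 300 (x) x 260 (y) x 85 mm high, flat top; front half a bare deck, rear half (x over 26 mm) a lid with a dark window, closed by a hasp. Origin: centre of its underside. The lock lies on the deck
- staple (a point): centre of the eye of the steel staple that stands on the box top, 13 mm above it. An upright loop of 6 mm rod in the box's y-z plane: its two posts are 9.5 mm to either side in y (13 mm clear between them), its top bar spans 24.5 to 30.5 mm above the box top. The 3 mm thick hasp strap lies flat round its foot, from 7 mm before the eye to +x (its knuckle, 6 mm high, 43 mm behind)
- lock: loose brass dial padlock, about 0.37 kg, lying dial up on the box top, shackle towards the box's +x, toe leg through the staple's eye, with a few mm and degrees of play. Body 60 (x) x 54 (y) x 26 mm high, flat sides; origin: centre of the body's underside, x towards the shackle, z up out of the dial
- lock_shackle (a joint): how far the shackle is drawn out of the lock body, along the lock's +x: 0 shut to 0.024 m fully open; about 2 N of friction, stays where it is left. It comes out only while the dial's white line is at the red mark (within about 8 degrees)
- lock_dial (a joint): angle of the dial on the lock, positive anticlockwise seen from above; 0 when its white line points to the shackle, at the red mark. The dial turns endlessly either way and has ten click stops, every 36 degrees (0.628 rad), one of them at 0; a click takes about 0.06 N m. The first numbers of the combination are already dialled: only this last one is left
- dial_grip (a point): on the dial's axis, 12 mm above the lock body's top face: middle of the round knob to grip, 27 mm across, which stands from 4 to 19 mm above that face on a black plate 44 mm across and 4 mm thick; turns with the dial, x along the white line
- dial_mark (a point): outer end of the dial's white line, 22 mm from the axis
- lock_index (a point): point fixed on the lock, 22 mm from the dial's axis towards the shackle, just inside the red mark: the dial mark meets it when the line stands at the red mark
- shackle_toe (a point): tip of the shackle's toe leg, 6 mm inside the body when shut, 18 mm in front of the body's face when fully open. The shackle is 8 mm steel rod 13 mm above the lock's underside: heel leg at the lock's y = +15 mm (stays in the body), toe leg at y = -15 mm (comes out); shut, it reaches to the lock's x = 63 mm (inside of the bow 55 mm)
- bin: loose blue parts bin 200 x 130 x 80 mm, on the other side of the test box; origin at the centre of its underside; leave alone
- bottle: loose white bottle, 44 mm across, 110 mm high, origin at the centre of its underside; leave alone
- spool: loose black wire spool standing upright, 60 mm across, 50 mm high, origin at the centre of its underside; leave alone
- strip: loose aluminium LED lamp strip, 18 x 130 x 12 mm, lying across the lid of the test box behind the hasp; origin at the centre of its underside; leave alone
Things that resemble listed ones, but are neither listed nor needed, are in the scene too. What is shaped like the lock but purple is not meant.

How it is judged:
By the outcome, as a careful person would: the job done as asked, in the order asked, and still so for the second after the job is handed in, while the arm keeps its last pose, push and grip.
It also fails if it takes over 64 s, if anything falls off the work surface, if the arm or the gripper's body presses on something with over 40 N, if the wrist force passes 120 N, or if a joint passes its speed limit or range.

## Working session

There is one attempt and no reset: what is moved stays moved. The work goes in short steps, Python scripts to look and compute and a shell command to move; the robot and the scene stay as the last step left them, time stands still between calls to the robot, and variables do not carry over. Pictures are saved under pics/ and viewed, about 8 in all and at most 12, crops included, and the job is handed in when it is done.

```bash
mkdir -p pics; ls; cat > h.py <<'E'
import numpy as np, cv2, pickle
from cell import state, capture, nose_length
from scipy.spatial.transform import Rotation as Ro
def shot(name,fn):
    c=capture(name); pickle.dump(c,open(f'pics/{fn}.pkl','wb')); cv2.imwrite(f'pics/{fn}.png',c['frame'][:,:,::-1]); return c
def load(fn): return pickle.load(open(f'pics/{fn}.pkl','rb'))
def atz(c,u,v,z):
    M=np.array(c['mtx']);R=np.array(c['R']);t=np.array(c['t'])
    d=R.T@np.linalg.solve(M,[u,v,1.]); o=-R.T@t
    return o+d*(z-o[2])/d[2]
def proj(c,X):
    p=np.array(c['mtx'])@(np.array(c['R'])@np.array(X,float)+np.array(c['t'])); return p[:2]/p[2]
def Rt():
    q=state()['orientation']; return Ro.from_quat([q[1],q[2],q[3],q[0]])
def togo(target,yaw=None):
    "rows' x,y,z fractions (and turn fraction for wanted world yaw, deg, of tool x)"
    s=state(); R=Rt(); d=R.inv().apply(np.array(target)-np.array(s['eef_pos']))/250
    x=R.apply([1,0,0]); y0=np.degrees(np.arctan2(x[1],x[0]))
    r=None
    if yaw is not None: r=-(((yaw-y0)+90)%180-90)/45
    return np.round(d,4),'yaw now',round(y0,2),'turn',r
E
python3 - <<'E'
from h import *
a=shot('scene','scene0');b=shot('top','top0');c=shot('wrist','wrist0')
cv2.imwrite('pics/m0.png',cv2.resize(np.vstack([a['frame'],b['frame']])[:,:,::-1],(480,600)))
s=state();print(s, nose_length)
for c in(a,b):print(c['mtx'],-np.array(c['R']).T@c['t'])
E
```

```text
pics
{'clock': 0.15, 'joint_pos': array([ 1.14877286,  0.33373761,  0.03988317,  1.4660574 , -0.01340951,
        1.34329013, -0.05851433]), 'qd': array([-0.00055366, -0.00122362,  0.00160241, -0.00372682, -0.00102602,
        0.00058252, -0.00013649]), 'joint_efforts': array([ 2.60131645e-03, -6.59045362e+01,  1.36729963e+00, -4.05867505e+01,
        1.70118758e-02,  9.75391595e-03,  2.64523959e-05]), 'eef_pos': array([ 206.06423656, -616.06805775,  201.83809121]), 'orientation': array([-3.27971577e-04,  8.11543971e-01, -5.84291029e-01, -5.18165125e-04]), 'wrist_force': array([-0.18164343, -0.22981938,  0.75705629]), 'moment': array([-0.01034956,  0.05618665,  0.00956269]), 'gripper_width': 0.9970255553404517} 8.0
[[520.71693194   0.         326.51691492]
 [  0.         520.71693194 201.7039145 ]
 [  0.           0.           1.        ]] [1575.51731223 -132.10188129  916.57772398]
[[435.07850619   0.         315.58961396]
 [  0.         435.07850619 199.57905821]
 [  0.           0.           1.        ]] [ 457.11787472   -2.49485481 1129.94539105]
```

View pics/top0.png

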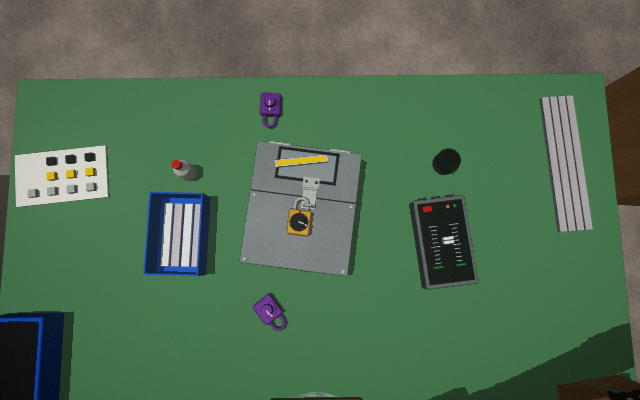

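View pics/scene0.png

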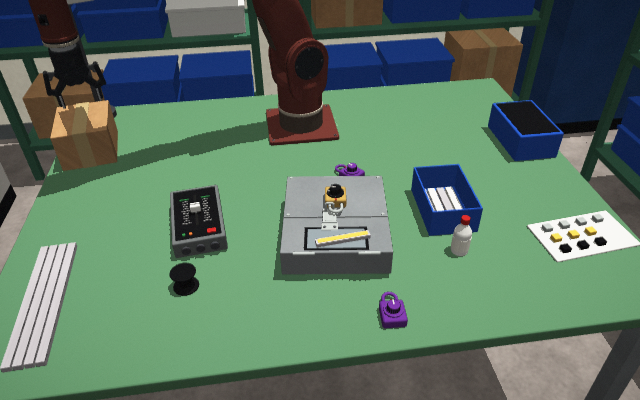

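Top view: the brass lock is at (299,222) on the box, with purple look-alikes at (270,107) and (270,311). The dimmer is at (445,242), its cap at (449,240) and its green zero bars at (438-461,266). The brass one fits the description; checking it in a close crop.

```bash
python3 - <<'E'
from h import *
b=load('top0')['frame'];a=load('scene0')['frame']
cr=lambda f,x,y,w,h,k:cv2.resize(f[y:y+h,x:x+w],None,fx=k,fy=k,interpolation=cv2.INTER_CUBIC)
A=cr(b,270,170,60,75,8)[:600]; B=cr(b,405,190,80,100,4); 
im=np.zeros((600,800,3),np.uint8); im[:600,:480]=A[:600]; im[:400,480:800]=B
cv2.imwrite('pics/c0.png',im[:,:,::-1])
c=load('top0')
# cap centroid by white
hsv=cv2.cvtColor(b,cv2.COLOR_RGB2HSV)
m=((hsv[...,1]<40)&(hsv[...,2]>170)); m2=np.zeros_like(m); m2[230:250,438:462]=m[230:250,438:462]
v,u=np.nonzero(m2);print('cap px',u.mean(),v.mean(),len(u),atz(c,u.mean(),v.mean(),83))
m=((hsv[...,0]>15)&(hsv[...,0]<30)&(hsv[...,1]>150)&(hsv[...,2]>120)).astype(np.uint8); m[:200]=0;m[:,:280]=0;m[:,320:]=0
v,u=np.nonzero(m);r=cv2.minAreaRect(np.c_[u,v].astype(np.float32));print(r,atz(c,*r[0],111))
P=[atz(c,*p,85)[:2] for p in [(258,142),(361,154),(351,274.5),(241,262)]];print('box corners',np.round(P,1),np.mean(P,0))
P=[atz(c,*p,55)[:2] for p in [(412,201),(464,196),(477,284),(427,289)]];print('dim corners',np.round(P,1),np.mean(P,0))
E
```

```text
cap px 448.05555555555554 239.64814814814815 54 [ 498.497804   -324.88764314   83.        ]
((298.3999938964844, 221.80003356933594), (21.83011245727539, 24.558876037597656), 7.125016689300537) [543.31852839  33.10528581 111.        ]
box corners [[ 744.   132.3]
 [ 710.8 -121.1]
 [ 418.9  -89.7]
 [ 451.4  171. ]] [581.28913851  23.13542697]
dim corners [[ 596.7 -248.6]
 [ 607.8 -379.2]
 [ 391.3 -398.3]
 [ 380.9 -276. ]] [ 494.16303224 -325.50908219]
```

View pics/c0.png

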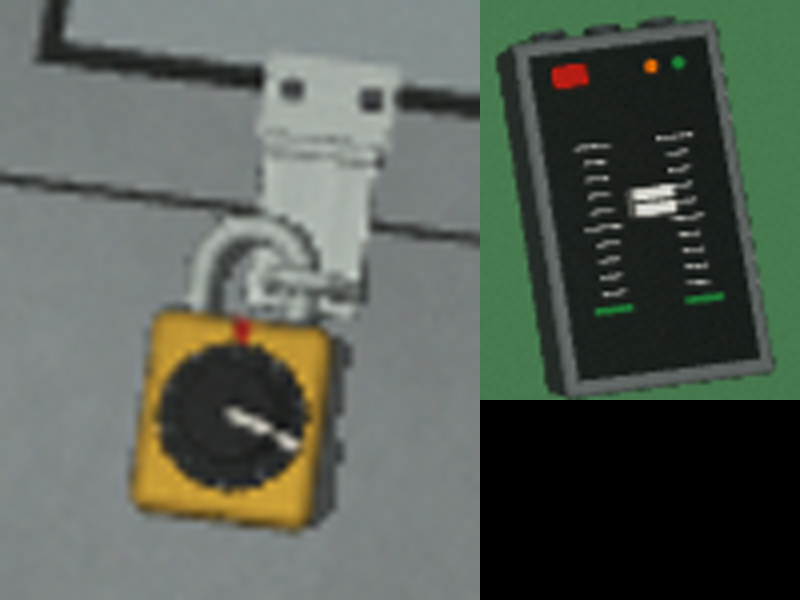

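The crop shows brass lock with red mark at the shackle side; the white line runs from (232,412) to (298,444). That is about −108° from the red mark, so 3 clicks anticlockwise. The cap is about 64 mm above zero. Next I'm moving to a spot behind the fader.

```bash
python3 - <<'E'
from h import *
print(togo([539,-320.7,140],-83.9)); print(Rt().as_matrix().round(3))
E
```

```text
(array([-0.6977, -1.6378,  0.2481]), 'yaw now', np.float64(-71.51), 'turn', np.float64(0.27542536576745974))
[[ 0.317 -0.948 -0.   ]
 [-0.948 -0.317  0.001]
 [-0.001  0.    -1.   ]]
```

```bash
python3 -m creep '[[0,-0.1,-0.2,0,0],[0,-0.2,-0.4,0,0.1],[0,-0.3,-0.6,0,0.2],[0,-0.4,-0.8,0,0.275],[0,-0.43,-1,0,0.275],[0,-0.43,-1,0,0.275],[0,-0.43,-1,0,0.275]]' | tail -c 600; python3 - <<'E'
from h import *
print(togo([539,-320.7,140],-83.9)); print(togo([539,-320.7,76],-83.9))
E
```

```text
clock: 0.85
eef_pos: [413.1, -431.0, 201.6]
orientation: [-0.001, 0.746, -0.666, -0.001]
wrist_force: [-0.8, 0.9, -1.1]
gripper_width: 0.002
(array([-0.3804, -0.5503,  0.2481]), 'yaw now', np.float64(-83.47), 'turn', np.float64(0.009549944970206385))
(array([-0.3797, -0.5501,  0.5041]), 'yaw now', np.float64(-83.47), 'turn', np.float64(0.009549944970206385))
```

```bash
python3 -m creep '[[0,-0.12,-0.18,0.08,0],[0,-0.24,-0.36,0.16,0],[0,-0.38,-0.55,0.25,0.01],[0,-0.38,-0.55,0.25,0.01],[0,-0.38,-0.55,0.25,0.01],[0,-0.38,-0.55,0.35,0.01],[0,-0.38,-0.55,0.45,0.01],[0,-0.38,-0.55,0.5,0.01],[0,-0.38,-0.55,0.5,0.01],[0,-0.38,-0.55,0.5,0.01]]' | tail -c 600; python3 - <<'E'
from h import *
import math
c=np.array([494.2,-325.5]);a=math.radians(6.1);e=np.array([math.cos(a),math.sin(a)])
for x in(15,0,-20,-35,-40,-43):
  p=c+x*e; print(x,p.round(1),togo([*p,76],-83.9)[0])
E
```

```text
clock: 1.85
eef_pos: [538.9, -321.5, 77.8]
orientation: [-0.001, 0.743, -0.669, -0.0]
wrist_force: [0.1, 1.1, 0.7]
gripper_width: -0.001
15 [ 509.1 -323.9] [-0.0028  0.1195  0.0071]
0 [ 494.2 -325.5] [-0.0027  0.1795  0.0071]
-20 [ 474.3 -327.6] [-0.0026  0.2595  0.007 ]
-35 [ 459.4 -329.2] [-0.0025  0.3195  0.0069]
-40 [ 454.4 -329.8] [-0.0025  0.3395  0.0069]
-43 [ 451.4 -330.1] [-0.0025  0.3515  0.0068]
```

Push to dimmer x ≈ −37 at moderate speed, then look.

```bash
python3 -m creep '[[0,0,0.04,0.007,0],[0,0,0.08,0.007,0],[0,0,0.12,0.007,0],[0,0,0.16,0.007,0],[0,0,0.2,0.007,0],[0,0,0.24,0.007,0],[0,0,0.28,0.007,0],[0,0,0.31,0.007,0],[0,0,0.325,0.007,0],[0,0,0.325,0.007,0],[0,0,0.325,0.007,0]]' | tail -c 600
python3 -m creep '[[0,0,0.004,0,0],[0,0,0.008,0,0],[0,0,0.008,0,0]]' | tail -c 200
```

```text
clock: 2.95
eef_pos: [458.4, -329.9, 76.0]
orientation: [-0.001, 0.743, -0.669, -0.0]
wrist_force: [-0.3, -0.2, -0.1]
gripper_width: -0.003
clock: 3.25
eef_pos: [456.5, -330.0, 75.9]
orientation: [-0.001, 0.743, -0.669, -0.0]
wrist_force: [1.0, -0.0, -0.4]
gripper_width: 0.001
```

```bash
python3 -m creep '[[0,0,0.006,0,0],[0,0,0.012,0,0],[0,0,0.016,0,0],[0,0,0.016,0,0]]' | tail -c 200
python3 -m creep '[[0,0,0.006,0,0],[0,0,0.012,0,0],[0,0,0.012,0,0]]' | tail -c 200
python3 - <<'E'
from h import *
a=shot('scene','scene1');w=shot('wrist','w1');t=shot('top','top1')
f=a['frame'];A=cv2.resize(f[180:260,160:240],None,fx=5,fy=5,interpolation=2)
B=cv2.resize(t['frame'][190:290,405:505],None,fx=4,fy=4,interpolation=2)
cv2.imwrite('pics/c1.png',np.hstack([A,B])[:,:,::-1])
E
```

```text
clock: 3.65
eef_pos: [452.3, -330.5, 76.0]
orientation: [-0.001, 0.743, -0.669, -0.0]
wrist_force: [0.4, -0.4, 0.4]
gripper_width: 0.0
clock: 3.95
eef_pos: [449.0, -330.9, 75.9]
orientation: [-0.001, 0.743, -0.669, -0.0]
wrist_force: [0.2, -0.5, -0.3]
gripper_width: -0.002
```

View pics/c1.png

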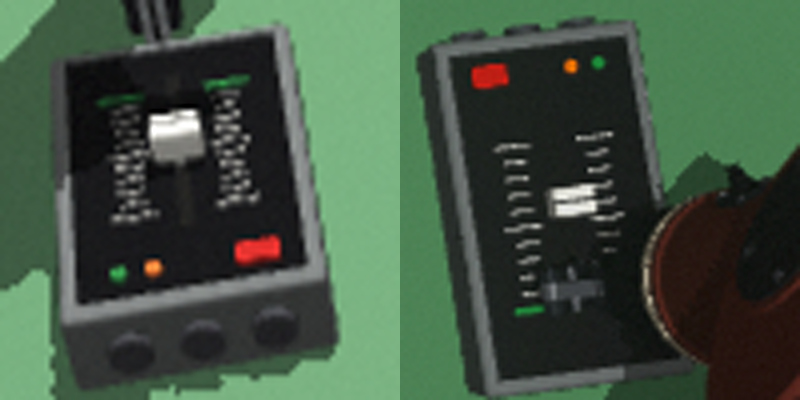

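```bash
python3 - <<'E'
from h import *
p=np.array(state()['eef_pos'])
for n,ox,oy,k,off in(('scene1',160,180,5,0),('top1',405,190,4,400)):
  c=load(n)
  for X in(p,p-[0,0,8],p+[0,0,60],[434.3,-331.9,73],[498.5,-325,73],[498.5,-325,83]):
    q=proj(c,X);print(n,np.round(X),q.round(1),((q-[ox,oy])*k+[off,0]).round())
E
```

```text
scene1 [ 449. -331.   76.] [193.1 195.3] [165.  77.]
scene1 [ 449. -331.   68.] [193.6 197.7] [168.  89.]
scene1 [ 449. -331.  136.] [189.1 176.9] [146. -16.]
scene1 [ 434. -332.   73.] [193.2 192.8] [166.  64.]
scene1 [ 498. -325.   73.] [194.6 207.6] [173. 138.]
scene1 [ 498. -325.   83.] [193.9 204.6] [170. 123.]
top1 [ 449. -331.   76.] [450.7 260.3] [583. 281.]
top1 [ 449. -331.   68.] [449.7 260.3] [579. 281.]
top1 [ 449. -331.  136.] [459.  260.4] [616. 281.]
top1 [ 434. -332.   73.] [451.1 266.6] [584. 306.]
top1 [ 498. -325.   73.] [446.8 239.8] [567. 199.]
top1 [ 498. -325.   83.] [448.1 239.6] [572. 199.]
```

The cap has not moved, and contact force stayed near zero: the fingers probably passed over it. I'm brightening the images to see the fingertips.

```bash
python3 - <<'E'
from h import *
a=load('scene1')['frame'];w=load('w1')['frame']
g=lambda f:(255*(f/255.)**0.45).astype(np.uint8)
A=cv2.resize(g(a[160:235,165:235]),(420,450),interpolation=2)
B=cv2.resize(g(w),(380,238));B=np.vstack([B,np.zeros((212,380,3),np.uint8)])
cv2.imwrite('pics/c2.png',np.hstack([A,B])[:,:,::-1])
E
```

```text
(no output)
```

View pics/c2.png

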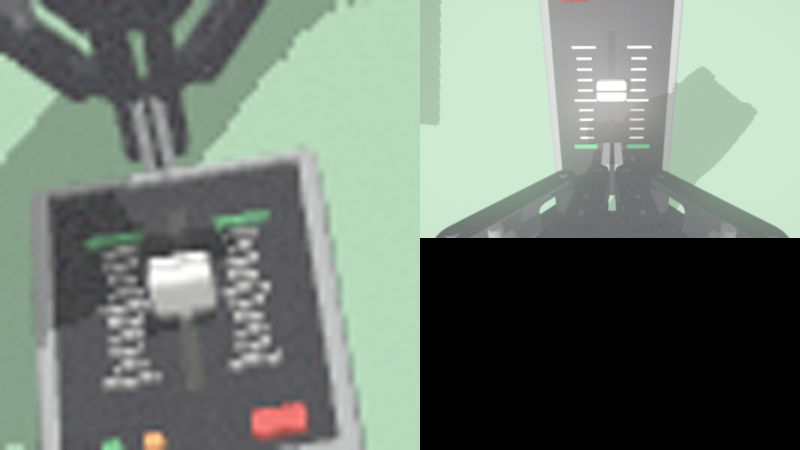

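```bash
python3 - <<'E'
from h import *
from scipy.optimize import least_squares
obs=[('scene1',(190.8,188)),('w1',(323,241)),('top1',(448.5,262))]
for sel in(obs,obs[:2],[obs[0],obs[2]]):
  r=least_squares(lambda X:np.concatenate([proj(load(n),X)-p for n,p in sel]),[450,-330,90]);print(r.x.round(1),r.fun.round(1))
w=load('w1');p=np.array(state()['eef_pos']);print(proj(w,p),proj(w,p-[0,0,8]), -np.array(w['R']).T@w['t'],p)
# wrist view of dimmer features: green bars, cap
for q in[(498.5,-325,83),(434.3,-331.9,55)]:print(proj(w,q))
print(state()['joint_pos'],state()['wrist_force'])
E
```

```text
[ 451.1 -330.8   89.2] [ 1.4  3.7 -0.7  0.9  3.9 -2.4]
[ 459.6 -330.3  107.9] [ 0.2 -0.1  0.  -0. ]
[ 445.4 -326.    94.9] [3.  0.6 2.7 0. ]
[322.24560173 235.46575065] [322.31035823 230.33854475] [ 518.77989084 -324.35987925  247.72661568] [ 449.35765024 -330.86675306   75.95723378]
[320.84499662 149.27955428]
[321.53787761 245.02288456]
[ 0.69881655  0.25920897 -0.16316606  1.83375555  0.0449241   1.0525058
 -0.94659987] [ 0.20098935  0.31272059 -1.16460066]
```

Triangulation puts the fingertips about 28 mm higher than the reported TCP implies, so the fingers went over the cap. I'm going back behind the cap and feeling for the plate with a guarded descent.

```bash
python3 -m creep '[[0,0,0,-0.1,0],[0,0,-0.12,-0.1,0],[0,0,-0.24,-0.1,0],[0,0,-0.36,-0.1,0],[0,0,-0.36,-0.1,0],[0,0,-0.36,0,0],[0,0,-0.36,0.04,0],[0,0,-0.36,0.04,0],[0,0,-0.36,0.04,0]]' | tail -c 200
python3 - <<'E'
from h import *
p=np.array(state()['eef_pos']);a=shot('scene','scene2');t=shot('top','top2');w=shot('wrist','w2')
g=lambda f:(255*(f/255.)**0.45).astype(np.uint8)
A=cv2.resize(g(a['frame'][160:240,155:235]),(480,480),interpolation=2)
B=cv2.resize(g(w['frame']),(320,200));C=cv2.resize(g(t['frame'][200:280,410:490]),(280,280))
C=np.hstack([C,np.zeros((280,40,3),np.uint8)])
cv2.imwrite('pics/c3.png',np.hstack([A,np.vstack([B,C])])[:,:,::-1]);print(p,proj(a,p-[0,0,8]),(proj(a,p-[0,0,8])-[155,160])*6)
E
```

```text
clock: 5.0
eef_pos: [538.6, -321.6, 66.4]
orientation: [-0.001, 0.743, -0.669, -0.0]
wrist_force: [-0.3, -0.4, -0.5]
gripper_width: 0.004
[ 538.57996634 -321.60139672   66.44358182] [196.09303003 221.8141659 ] [246.55818017 370.88499538]
```

View pics/c3.png

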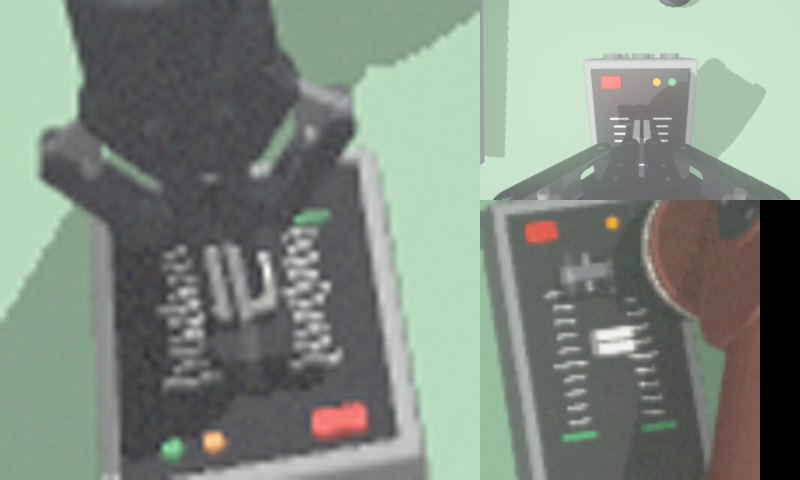

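```bash
for i in 1; do python3 -m creep '[[0,0,0,0.01,0],[0,0,0,0.02,0],[0,0,0,0.02,0]]' | grep -E "pos|force"; python3 -m creep '[[0,0,0,0.01,0],[0,0,0,0.02,0],[0,0,0,0.02,0]]' | grep -E "pos|force"; python3 -m creep '[[0,0,0,0.01,0],[0,0,0,0.02,0],[0,0,0,0.02,0]]' | grep -E "pos|force"; python3 -m creep '[[0,0,0,0.01,0],[0,0,0,0.02,0],[0,0,0,0.02,0]]' | grep -E "pos|force"; done
```

```text
eef_pos: [539.1, -321.7, 62.0]
wrist_force: [-0.5, -0.1, 0.2]
eef_pos: [538.8, -321.5, 56.4]
wrist_force: [-0.0, 0.4, -0.4]
eef_pos: [538.5, -321.4, 50.8]
wrist_force: [-0.6, -0.2, -0.2]
eef_pos: [538.2, -321.2, 45.3]
wrist_force: [0.4, -0.2, 0.2]
```

```bash
python3 -m creep '[[0,0,0,0.008,0],[0,0,0,0.008,0]]' | grep -E "pos|force"; python3 -m creep '[[0,0,0,0.008,0],[0,0,0,0.008,0]]' | grep -E "pos|force";python3 -m creep '[[0,0,0,0.008,0],[0,0,0,0.008,0]]' | grep -E "pos|force";python3 -m creep '[[0,0,0,0.008,0],[0,0,0,0.008,0]]' | grep -E "pos|force"
```

```text
eef_pos: [538.1, -321.1, 43.0]
wrist_force: [0.3, 0.1, -0.0]
eef_pos: [537.9, -321.0, 40.7]
wrist_force: [0.4, -0.0, 0.4]
eef_pos: [537.7, -320.9, 38.4]
wrist_force: [0.3, 1.1, 0.2]
eef_pos: [537.5, -320.8, 36.0]
wrist_force: [-0.0, 0.6, -0.1]
```

```bash
python3 -m creep '[[0,0,0,0.006,0],[0,0,0,0.006,0]]' | grep -E "pos|force"; python3 -m creep '[[0,0,0,0.006,0],[0,0,0,0.006,0]]' | grep -E "pos|force";python3 - <<'E'
from h import *
p=np.array(state()['eef_pos']);a=shot('scene','scene3');w=shot('wrist','w3')
g=lambda f:(255*(f/255.)**0.45).astype(np.uint8)
A=cv2.resize(g(a['frame'][170:250,155:235]),(560,560),interpolation=2)
cv2.imwrite('pics/c4.png',A[:,:,::-1]);print(p,(proj(a,[p[0],p[1],55])-[155,170])*7,(proj(a,[p[0],p[1],65])-[155,170])*7)
E
```

```text
eef_pos: [537.4, -320.7, 34.2]
wrist_force: [-0.2, -0.6, 0.1]
eef_pos: [537.2, -320.6, 32.5]
wrist_force: [0.2, -0.2, -0.2]
[ 537.24139018 -320.62688513   32.49778996] [292.13705808 367.24069207] [287.5705014  346.25274694]
```

View pics/c4.png

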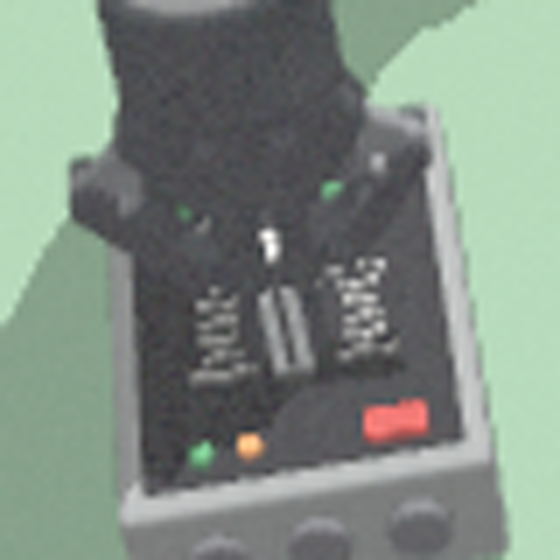

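Now the fingertips (pic (290,370)) are about 5 mm above the plate, well below the cap's top. The real tips are about 35 mm short of what the stated nose length implies. Pushing.

```bash
python3 -m creep '[[0,0,0.04,0,0],[0,0,0.08,0,0],[0,0,0.12,0,0],[0,0,0.16,0,0],[0,0,0.2,0,0],[0,0,0.24,0,0],[0,0,0.26,0,0],[0,0,0.28,0,0],[0,0,0.28,0,0]]' | grep -E "pos|force"
python3 -m creep '[[0,0,0.01,0,0],[0,0,0.02,0,0],[0,0,0.02,0,0]]' | grep -E "pos|force"
python3 -m creep '[[0,0,0.01,0,0],[0,0,0.02,0,0],[0,0,0.02,0,0]]' | grep -E "pos|force"
python3 -m creep '[[0,0,0.01,0,0],[0,0,0.016,0,0],[0,0,0.016,0,0]]' | grep -E "pos|force"
```

```text
eef_pos: [466.9, -328.4, 32.9]
wrist_force: [0.3, -0.4, -0.1]
eef_pos: [461.8, -328.8, 32.9]
wrist_force: [-0.1, 0.9, 1.0]
eef_pos: [456.4, -329.4, 32.9]
wrist_force: [0.7, -0.9, -0.2]
eef_pos: [453.5, -329.7, 33.0]
wrist_force: [6.3, -0.1, -3.3]
```

```bash
python3 -m creep '[[0,0,0.008,0,0],[0,0,0.012,0,0],[0,0,0.012,0,0]]' | grep -E "pos|force"
python3 -m creep '[[0,0,-0.03,0,0],[0,0,-0.03,-0.1,0],[0,0,-0.03,-0.3,0],[0,0,-0.03,-0.5,0],[0,0,-0.03,-0.6,0],[0,0,-0.03,-0.6,0]]' | grep -E "pos|force"
python3 - <<'E'
from h import *
a=shot('scene','s4');w=shot('wrist','w4')
for n,c in(('s',a),('w',w)):
  q0=proj(c,[434.3,-331.9,83]);hsv=cv2.cvtColor(c['frame'],cv2.COLOR_RGB2HSV)
  u0,v0=q0.astype(int);r=30 if n=='w' else 12
  m=np.zeros(hsv.shape[:2],bool);sl=np.s_[max(0,v0-r):v0+r,u0-r:u0+r]
  m[sl]=((hsv[...,1]<45)&(hsv[...,2]>130))[sl];v,u=np.nonzero(m)
  print(n,q0,len(u),u.mean() if len(u) else 0,v.mean() if len(v) else 0)
A=cv2.resize(a['frame'][170:250,155:235],(400,400),interpolation=2);B=cv2.resize(w['frame'],(400,250))
cv2.imwrite('pics/c5.png',np.hstack([A,np.vstack([B,np.zeros((150,400,3),np.uint8)])])[:,:,::-1])
E
```

```text
eef_pos: [453.6, -329.7, 33.3]
wrist_force: [13.4, -0.9, -9.1]
eef_pos: [461.9, -330.7, 187.9]
wrist_force: [0.7, 0.3, 0.6]
s [192.53549728 189.82635139] 63 193.15873015873015 190.36507936507937
w [321.6020954  220.76109032] 823 320.71445929526124 214.61482381530985
```

View pics/c5.png

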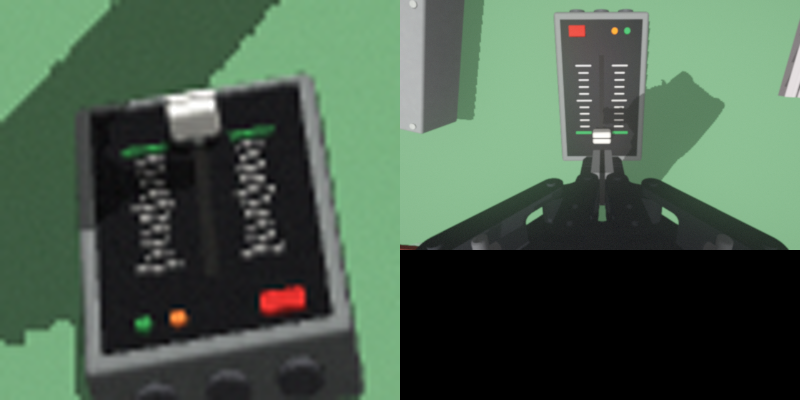

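Fader sits between the green bars at its end stop: it took 13 N without moving, and its projected position agrees to 1 px. Now I'll pin down the tip offset and work out the lock approach.

```bash
python3 - <<'E'
from h import *
w=load('w4');p=np.array(state()['eef_pos']);M=np.array(w['mtx']);R=np.array(w['R']);o=-R.T@w['t'];R_t=Rt()
for px in((323,240),(323,237)):
  d=R.T@np.linalg.solve(M,[*px,1.]);ot=R_t.inv().apply(o-p);dt=R_t.inv().apply(d)
  for off in(0,-11): k=(off-ot[1])/dt[1];print('tip in tool',px,off,(ot+k*dt).round(1),'cam',ot.round(1))
print(p,state()['joint_pos'])
# lock geometry refine from top0: dial centre px (270+232/8,170+412/8)
c=load('top0');k=lambda u,v,z:atz(c,270+u/8,170+v/8,z)[:2]
cd=k(232,414,120);print('dial centre plate z115',k(232,414,115),'z130',k(232,412,130),'body',k(232,422,111))
print('mark',k(298,444,115),'red',k(243,330,111))
print('staple bar y', k(262,280,113),k(355,290,113))
r=k(243,330,111)-k(232,414,111);print('lock yaw',np.degrees(np.arctan2(r[1],r[0])));m=k(298,446,115)-k(232,414,115);print('mark yaw',np.degrees(np.arctan2(m[1],m[0])))
E
```

```text
tip in tool (323, 240) 0 [ 1.   0.  -6.1] cam [   0.7  -70.5 -173.7]
tip in tool (323, 240) -11 [  1.  -11.  -32.3] cam [   0.7  -70.5 -173.7]
tip in tool (323, 237) 0 [ 1.   0.  -1.8] cam [   0.7  -70.5 -173.7]
tip in tool (323, 237) -11 [  1.  -11.  -28.6] cam [   0.7  -70.5 -173.7]
[ 460.02350135 -329.42145966  183.29841565] [ 0.70030514  0.18200271 -0.1749151   1.69505934  0.02855149  1.26496405
 -0.94508211]
dial centre plate z115 [543.08081286  31.56238246] z130 [542.38747898  31.05502174] body [541.068158    31.71300377]
mark [534.07711528  12.36237235] red [568.16016195  28.28685155]
staple bar y [582.67409861  22.52577154] [579.39077671  -4.81002104]
lock yaw -7.847092372655791
mark yaw -116.54314455630572
```

```bash
python3 - <<'E'
from h import *
print(togo([543,31.4,160],-124))
E
```

```text
(array([-1.3999, -0.4823,  0.0982]), 'yaw now', np.float64(-83.93), 'turn', np.float64(0.890550687417774))
```

```bash
python3 -m creep '[[0.5,-0.17,-0.06,0,0.1],[0.5,-0.34,-0.12,0,0.2],[0.5,-0.51,-0.18,0,0.35],[0.5,-0.68,-0.24,0,0.5],[0.5,-0.8,-0.3,0,0.65],[0.5,-0.9,-0.36,0.05,0.8],[0.5,-0.95,-0.4,0.1,0.89],[0.5,-0.95,-0.42,0.1,0.89],[0.5,-0.95,-0.42,0.1,0.89]]' | grep -E "pos|force"
python3 - <<'E'
from h import *
print(togo([543,31.4,160],-124), togo([543,31.4,120],-124))
E
```

```text
eef_pos: [538.9, -82.5, 158.0]
wrist_force: [-0.4, -0.0, 0.4]
(array([-0.3879,  0.24  , -0.0066]), 'yaw now', np.float64(-123.83), 'turn', np.float64(0.0037940939473656956)) (array([-0.3874,  0.2399,  0.1534]), 'yaw now', np.float64(-123.83), 'turn', np.float64(0.0037940939473656956))
```

```bash
python3 -m creep '[[0.5,-0.13,0.08,0,0],[0.5,-0.26,0.16,0,0],[0.5,-0.387,0.24,0,0],[0.5,-0.387,0.24,0,0],[0.5,-0.387,0.24,0.08,0],[0.5,-0.387,0.24,0.15,0],[0.5,-0.387,0.24,0.15,0],[0.5,-0.387,0.24,0.15,0]]' | grep -E "pos|force|width"
python3 - <<'E'
from h import *
w=shot('wrist','w5');s=shot('scene','s5');p=np.array(state()['eef_pos'])
print(togo([543,31.4,100],-124)); print('knob exp px',proj(w,[543,31.4,130]), proj(s,[543,31.4,130]))
g=lambda f:(255*(f/255.)**0.6).astype(np.uint8)
A=cv2.resize(g(s['frame'][140:220,295:375]),(400,400),interpolation=2);B=g(w['frame'])[150:350,220:420];B=cv2.resize(B,(400,400))
cv2.imwrite('pics/c6.png',np.hstack([A,B])[:,:,::-1])
E
```

```text
eef_pos: [542.9, 29.9, 121.2]
wrist_force: [-0.0, -0.1, 0.5]
gripper_width: 0.497
(array([-0.0011,  0.0038,  0.0879]), 'yaw now', np.float64(-123.86), 'turn', np.float64(0.0030770886813838967))
knob exp px [320.71884078 243.4456978 ] [334.16482018 187.03676129]
```

View pics/c6.png

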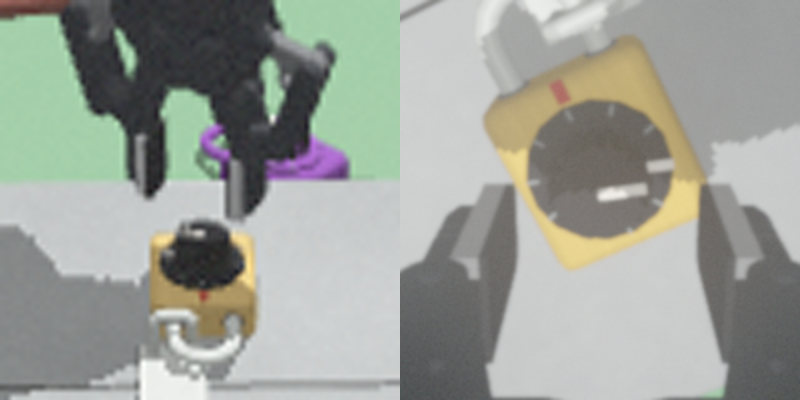

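Wrist view: red mark at (560,92), dial centre (600,168), white line end (672,165), three ticks clockwise from red. Tips are about 20 mm above the knob and centred. Descending, then gripping.

```bash
python3 -m creep '[[0.5,0,0.004,0.04,0],[0.5,0,0.004,0.08,0],[0.5,0,0.004,0.1,0],[0.5,0,0.004,0.1,0]]' | grep -E "pos|force"
python3 -m creep '[[0.5,0,0,0.015,0],[0.5,0,0,0.03,0],[0.5,0,0,0.03,0]]' | grep -E "pos|force"
python3 -m creep '[[0.4,0,0,0,0],[0.3,0,0,0,0],[0.2,0,0,0,0],[0,0,0,0,0],[0,0,0,0,0],[0,0,0,0,0],[0,0,0,0,0]]' | grep -E "pos|force|width"
```

```text
eef_pos: [542.0, 31.1, 95.8]
wrist_force: [-0.2, -0.3, 0.9]
eef_pos: [541.7, 31.2, 87.7]
wrist_force: [0.0, -0.2, 0.1]
eef_pos: [541.9, 31.4, 88.2]
wrist_force: [-1.6, 1.2, 4.2]
gripper_width: 0.284
```

```bash
python3 -m creep '[[0,0,0,0,-0.12],[0,0,0,0,-0.24],[0,0,0,0,-0.36],[0,0,0,0,-0.48],[0,0,0,0,-0.6],[0,0,0,0,-0.72],[0,0,0,0,-0.8],[0,0,0,0,-0.8],[0,0,0,0,-0.8],[0,0,0,0,-0.8]]' | grep -E "pos|ori|force|width"
python3 - <<'E'
from h import *
s=state();print(s['moment'],togo([541.9,31.4,88.2],-124))
w=shot('wrist','w6')
g=lambda f:(255*(f/255.)**0.6).astype(np.uint8)
cv2.imwrite('pics/c7.png',cv2.resize(g(w['frame'])[130:330,220:420],(400,400))[:,:,::-1])
E
```

```text
eef_pos: [542.1, 31.3, 88.2]
orientation: [-0.001, 0.72, -0.694, -0.001]
wrist_force: [0.1, 0.9, 2.2]
gripper_width: 0.289
[ 0.11023075 -0.08837333  0.06711313] (array([-0.0004,  0.0008,  0.0002]), 'yaw now', np.float64(-87.93), 'turn', np.float64(0.8016245568506781))
```

View pics/c7.png

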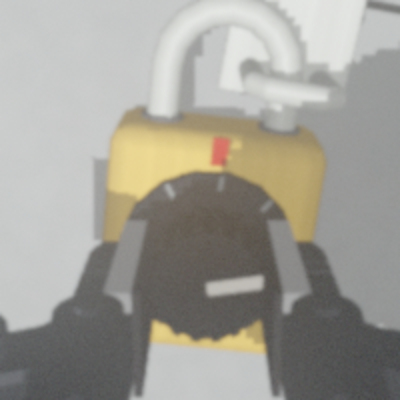

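The dial turned with the gripper by one click; the white line keeps its place in the wrist image while the body is 36° on. Two more clicks.

```bash
python3 -m creep '[[0,0,0,0,-0.12],[0,0,0,0,-0.24],[0,0,0,0,-0.36],[0,0,0,0,-0.48],[0,0,0,0,-0.6],[0,0,0,0,-0.72],[0,0,0,0,-0.8],[0,0,0,0,-0.8],[0,0,0,0,-0.8],[0,0,0,0,-0.8]]' | grep -E "pos|force|width"
python3 -m creep '[[0,0,0,0,-0.12],[0,0,0,0,-0.24],[0,0,0,0,-0.36],[0,0,0,0,-0.48],[0,0,0,0,-0.6],[0,0,0,0,-0.72],[0,0,0,0,-0.8],[0,0,0,0,-0.8],[0,0,0,0,-0.8],[0,0,0,0,-0.8]]' | grep -E "pos|force|width"
python3 - <<'E'
from h import *
print(togo([541.9,31.4,88.2],-16),state()['moment'],state()['joint_pos'])
E
```

```text
eef_pos: [542.0, 31.3, 88.2]
wrist_force: [-0.4, 0.6, 2.4]
gripper_width: 0.282
eef_pos: [541.8, 31.1, 88.2]
wrist_force: [-2.6, -0.3, 4.6]
gripper_width: 0.286
(array([ 0.0002, -0.0011,  0.0001]), 'yaw now', np.float64(-16.07), 'turn', np.float64(-0.0016546196367241035)) [0.00172674 0.76940814 0.00614611] [ 0.43874856  0.27526314 -0.65929674  1.83826821  0.1865086   1.08995614
 -0.56951712]
```

```bash
python3 -m creep '[[0.5,0,0,0,0],[0.5,0,0,0,0],[0.6,0,0,0,0],[0.8,0,0,-0.15,0],[1,0,0,-0.3,0.15],[1,0,0,-0.36,0.3],[1,0,0,-0.36,0.5],[1,0,0,-0.36,0.65],[1,0,0,-0.36,0.8],[1,0,0,-0.36,0.9],[1,0,0,-0.36,0.9]]' | grep -E "pos|force|width"
python3 -m creep '[[1,0,0,0,0.15],[1,0,0,0,0.3],[1,0,0,0,0.5],[1,0,0,0,0.65],[1,0,0,0,0.8],[1,0,0,0,0.91],[1,0,0,0,0.91],[1,0,0,0,0.91]]' | grep -E "pos|force|width"
python3 - <<'E'
from h import *
w=shot('wrist','w7');p=np.array(state()['eef_pos']);print(p,togo(p,-97.5))
q=proj(w,[543,31.4,115]);print('dial exp',q)
u,v=q.astype(int);f=w['frame'][v-75:v+75,u-75:u+75];print('crop origin',u-75,v-75)
cv2.imwrite('pics/c8.png',cv2.resize((255*(f/255.)**0.7).astype(np.uint8),(600,600),interpolation=2)[:,:,::-1])
E
```

```text
eef_pos: [541.8, 30.9, 178.1]
wrist_force: [-0.5, 0.4, -0.3]
gripper_width: 1.0
eef_pos: [541.8, 31.0, 178.1]
wrist_force: [-1.0, 0.1, 0.1]
gripper_width: 0.999
[541.81153561  30.99229653 178.10986878] (array([0., 0., 0.]), 'yaw now', np.float64(-97.39), 'turn', np.float64(0.0024775500858153364))
dial exp [322.15219849 202.55773329]
crop origin 247 127
```

View pics/c8.png

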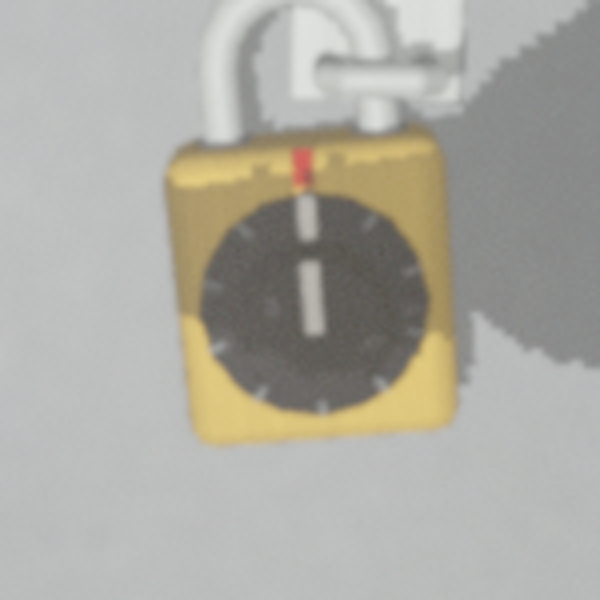

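White line (306,195)–(315,335) stands at the red mark (303,165). The lock is rotated slightly, so I'm computing its pose.

```bash
python3 - <<'E'
from h import *
w=load('w7');k=lambda u,v,z:atz(w,247+u/4,127+v/4,z)[:2]
C=[k(200,443,111),k(455,425,111),k(440,140,111),k(168,160,111)];print(np.round(C,1),np.mean(C,0))
ang=lambda a,b:np.degrees(np.arctan2(*(b-a)[::-1])).round(1)
print('x dirs',ang(C[0],C[3]),ang(C[1],C[2]),'y dirs',ang(C[1],C[0])-90,ang(C[2],C[3])-90)
d=k(314,304,115);print('dial',d,'line yaw',ang(k(323,408,115),k(306,195,115)))
r=k(303,165,111);print('red yaw',ang(d,r))
print('staple bar',k(328,72,113),k(440,72,113),'heel',k(224,135,102),'toe',k(376,125,102))
E
```

```text
[[515.6  55. ]
 [513.    4.7]
 [569.5   2. ]
 [572.2  52.5]] [542.61296169  28.54231819]
x dirs -2.6 -2.7 y dirs -2.9000000000000057 -3.0999999999999943
dial [542.33645116  28.94473223] line yaw -2.8
red yaw -2.7
staple bar [584.76784654  21.02180059] [582.19643682   0.96505376] heel [574.18689382  42.23085197] toe [572.39742663  13.14140965]
```

```bash
python3 - <<'E'
from h import *
print(togo([542,28.7,80],-92.8),togo([542,28.7,57],-92.8))
E
```

```text
(array([ 0.0099, -0.0018,  0.3924]), 'yaw now', np.float64(-97.39), 'turn', np.float64(-0.10196689435862917)) (array([ 0.0101, -0.0018,  0.4844]), 'yaw now', np.float64(-97.39), 'turn', np.float64(-0.10196689435862917))
```

```bash
python3 -m creep '[[0.95,0.01,-0.002,0.1,-0.1],[0.95,0.01,-0.002,0.2,-0.1],[0.95,0.01,-0.002,0.3,-0.1],[0.95,0.01,-0.002,0.38,-0.1],[0.95,0.01,-0.002,0.39,-0.1],[0.95,0.01,-0.002,0.39,-0.1]]' | grep -E "pos|force|width"
python3 -m creep '[[0.95,0,0,0.03,0],[0.95,0,0,0.06,0],[0.95,0,0,0.09,0],[0.95,0,0,0.09,0]]' | grep -E "pos|force|width"
python3 -m creep '[[0.85,0,0,0,0],[0.75,0,0,0,0],[0.65,0,0,0,0],[0.5,0,0,0,0],[0.5,0,0,0,0],[0.4,0,0,0,0],[0,0,0,0,0],[0,0,0,0,0]]' | grep -E "pos|force|width"
python3 - <<'E'
from h import *
shot('wrist','w8');s=state();print(s['eef_pos'],s['moment'],togo(s['eef_pos'],-92.8))
E
```

```text
eef_pos: [541.9, 28.7, 80.6]
wrist_force: [0.5, -0.0, 0.7]
gripper_width: 0.943
eef_pos: [541.1, 28.6, 57.0]
wrist_force: [-0.3, -0.4, 0.0]
gripper_width: 0.947
eef_pos: [541.6, 29.0, 57.7]
wrist_force: [-0.9, 0.4, 6.7]
gripper_width: 0.62
[541.64289729  28.96425071  57.75803555] [0.24514085 0.28638728 0.00148992] (array([0., 0., 0.]), 'yaw now', np.float64(-92.79), 'turn', np.float64(0.00021787674186018395))
```

Grip on the body is good (53 mm). Pull back along the lock's −x (tool +y).

```bash
python3 -m creep '[[0,0,0.02,0,0],[0,0,0.04,0,0],[0,0,0.06,0,0],[0,0,0.08,0,0],[0,0,0.1,0,0],[0,0,0.12,0,0],[0,0,0.12,0,0],[0,0,0.12,0,0]]' | grep -E "pos|force|width"
python3 -m creep '[[0,0,0.01,0,0],[0,0,0.016,0,0],[0,0,0.016,0,0]]' | grep -E "pos|force|width"
python3 - <<'E'
from h import *
shot('wrist','w9');print(togo([541.6,29,57.7],-92.8),state()['wrist_force'])
E
```

```text
eef_pos: [510.7, 30.3, 57.7]
wrist_force: [-3.5, -1.2, 4.3]
gripper_width: 0.621
eef_pos: [508.6, 30.1, 58.1]
wrist_force: [8.7, -1.7, -5.7]
gripper_width: 0.618
(array([-0.002 , -0.132 ,  0.0018]), 'yaw now', np.float64(-92.82), 'turn', np.float64(-0.00038746826348617306)) [ 8.37674718 -1.50593798 -5.1588653 ]
```

```bash
python3 -m creep '[[0,0,0.006,0,0],[0,0,0.012,0,0],[0,0,0.012,0,0]]' | grep -E "pos|force|width"
python3 - <<'E'
from h import *
w=shot('wrist','w10');print(togo([541.6,29,57.7],-92.8))
f=w['frame'][30:270,200:440];print(proj(w,[583.5,11,113]))
cv2.imwrite('pics/c9.png',cv2.resize((255*(f/255.)**0.7).astype(np.uint8),(600,600),interpolation=2)[:,:,::-1])
E
```

```text
eef_pos: [508.3, 29.7, 58.6]
wrist_force: [13.2, -2.4, -7.6]
gripper_width: 0.621
(array([-0.0038, -0.1331,  0.0045]), 'yaw now', np.float64(-92.87), 'turn', np.float64(-0.0014467983884382345))
[365.38979539  88.37489713]
```

View pics/c9.png

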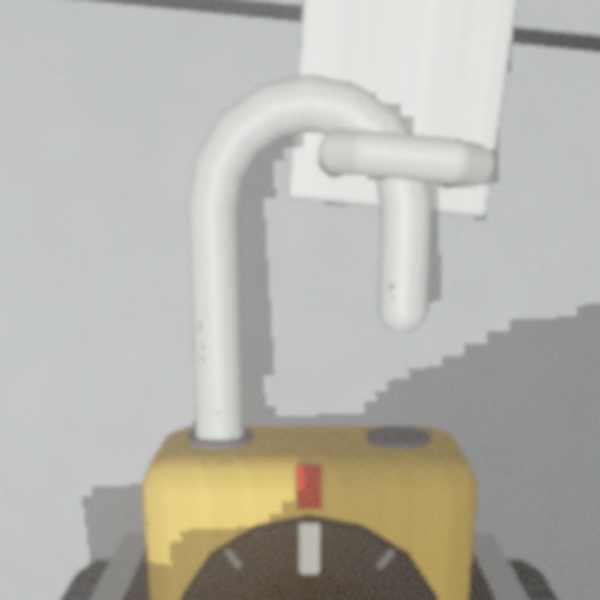

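The shackle is fully open: toe tip at (403,328), body face at row ~430, staple bar at row ~158 with its post in the bow. Computing the forward shift.

```bash
python3 - <<'E'
from h import *
w=load('w10');k=lambda u,v,z:atz(w,200+u*.4,30+v*.4,z)
print('toe tip',k(403,330,98),'face',k(310,428,111),'hole',k(398,437,98),'bar L',k(322,152,113),'bar R',k(493,165,113),'mid',k(405,158,115.5))
print('box strap front',k(390,207,88),'heel',k(218,300,98))
E
```

```text
toe tip [555.73928349  11.28525961  98.        ] face [543.45501143  27.15838222 111.        ] hole [537.47018691  12.46230115  98.        ] bar L [583.3304968   23.56948695 113.        ] bar R [5.80464482e+02 8.00380326e-02 1.13000000e+02] mid [581.88236481  12.4702651  115.5       ]
box strap front [575.20283492  12.04170751  88.        ] heel [562.11191277  41.23344774  98.        ]
```

```bash
python3 -m creep '[[0,-0.001,-0.02,-0.008,0],[0,-0.002,-0.04,-0.008,0],[0,-0.004,-0.06,-0.008,0],[0,-0.006,-0.08,-0.008,0],[0,-0.007,-0.1,-0.008,0],[0,-0.008,-0.12,-0.008,0],[0,-0.008,-0.14,-0.008,0],[0,-0.008,-0.14,-0.008,0],[0,-0.008,-0.14,-0.008,0]]' | grep -E "pos|force|width"
python3 - <<'E'
from h import *
w=shot('wrist','w11');w0=load('w10');print(togo([543.3,29,60.5],-92.8))
# shackle is rigid in wrist image if not slipped: compare bow patch position between w10 and w11
g=lambda c:cv2.cvtColor(c['frame'],cv2.COLOR_RGB2GRAY)
for n,(u0,v0,u1,v1) in {'heel/bow-left':(272,60,305,130),'toe tip':(345,140,380,175),'body':(260,200,390,260)}.items():
  T=g(w0)[v0:v1,u0:u1];S=g(w)[v0-30:v1+30,u0-30:u1+30]
  r=cv2.matchTemplate(S,T,cv2.TM_CCOEFF_NORMED);_,mx,_,l=cv2.minMaxLoc(r);print(n,round(mx,2),l[0]-30,l[1]-30)
E
```

```text
eef_pos: [543.2, 30.0, 60.7]
wrist_force: [-0.5, 0.3, -3.4]
gripper_width: 0.619
(array([ 0.0039, -0.0009,  0.0009]), 'yaw now', np.float64(-92.86), 'turn', np.float64(-0.0013617929943415498))
heel/bow-left 0.97 0 0
toe tip 0.54 0 -4
body 0.99 0 0
```

The shackle hasn't slipped relative to the body, and the only force is the lock's weight (−3.4 N). Lift carefully.

```bash
python3 -m creep '[[0,0,0,-0.01,0],[0,0,0,-0.02,0],[0,0,0,-0.03,0],[0,0,0,-0.03,0]]' | grep -E "pos|force"
python3 -m creep '[[0,0,0,-0.01,0],[0,0,0,-0.02,0],[0,0,0,-0.03,0],[0,0,0,-0.03,0]]' | grep -E "pos|force"
```

```text
eef_pos: [543.4, 30.0, 68.8]
wrist_force: [-0.2, 0.3, -4.1]
eef_pos: [543.7, 30.0, 76.8]
wrist_force: [-0.7, 0.8, -4.0]
```

```bash
python3 -m creep '[[0,0,0,-0.04,0],[0,0,0,-0.1,0],[0,0,0,-0.2,0],[0,0,0,-0.3,0],[0,0,0,-0.4,0],[0,0,0,-0.5,0],[0,0,0,-0.56,0],[0,0,0,-0.6,0],[0,0,0,-0.6,0],[0,0,0,-0.6,0],[0,0,0,-0.6,0],[0,0,0,-0.6,0],[0,0,0,-0.6,0]]' | grep -E "pos|force|width|ori|clock"
python3 - <<'E'
from h import *
w=shot('wrist','w12');w0=load('w10');s=shot('scene','s12');t=shot('top','top12');st=state();print(np.abs(st['qd']).max(),st['wrist_force'])
g=lambda c:cv2.cvtColor(c['frame'],cv2.COLOR_RGB2GRAY)
for n,(u0,v0,u1,v1) in {'heel/bow-left':(272,60,305,130),'toe tip':(345,140,380,175),'body':(260,200,390,260)}.items():
  T=g(w0)[v0:v1,u0:u1];S=g(w)[v0-30:v1+30,u0-30:u1+30]
  r=cv2.matchTemplate(S,T,cv2.TM_CCOEFF_NORMED);_,mx,_,l=cv2.minMaxLoc(r);print(n,round(mx,2),l[0]-30,l[1]-30)
# brass in scene -> height
hsv=cv2.cvtColor(s['frame'],cv2.COLOR_RGB2HSV);m=(hsv[...,0]>15)&(hsv[...,0]<28)&(hsv[...,1]>150)&(hsv[...,2]>60)
m[:100]=0;m[190:]=0;m[:,:290]=0;m[:,390:]=0;v,u=np.nonzero(m);print('brass',len(u),u.min(),u.max(),v.min(),v.max())
for z in(185,225,235,251):print(z,proj(s,[573,27,z]))
# unchanged items: diff of top/scene around strip, bin, bottle, spool
for n,a,b,R in(('strip',load('scene0'),s,(305,225,380,255)),('bottle',load('scene0'),s,(445,212,478,260)),('bin',load('scene0'),s,(405,160,485,238)),('spool',load('scene0'),s,(165,262,205,298)),('fader',load('s4'),s,(165,180,230,200))):
  u0,v0,u1,v1=R;T=g(a)[v0:v1,u0:u1];r=cv2.matchTemplate(g(b)[v0-8:v1+8,u0-8:u1+8],T,cv2.TM_CCOEFF_NORMED);_,mx,_,l=cv2.minMaxLoc(r);print(n,round(mx,3),l[0]-8,l[1]-8)
E
```

```text
clock: 25.05
eef_pos: [542.2, 29.6, 226.2]
orientation: [0.003, -0.689, 0.725, -0.001]
wrist_force: [0.1, 0.5, -3.4]
gripper_width: 0.618
0.0023713514743477727 [-0.31786437  0.28555346 -4.31578449]
heel/bow-left 0.69 -3 9
toe tip 0.7 0 5
body 0.98 0 0
brass 145 323 345 131 150
185 [334.30695919 176.3148716 ]
225 [334.30710442 162.50087665]
235 [334.30714166 158.95902569]
251 [334.30720204 153.2160522 ]
strip 0.996 0 0
bottle 0.999 0 0
bin 1.0 0 0
spool 0.999 0 0
fader 0.811 0 0
```

```bash
python3 - <<'E'
from h import *
for n in('w10','w12'):
  f=load(n)['frame'].astype(int).mean(2)
  print(n,'toe col',f[60:205:4,361].astype(int).tolist()); print('   bow col',f[50:120:4,322].astype(int).tolist()); print('   row140',f[140,268:400:4].astype(int).tolist())
E
```

```text
w10 toe col [218, 218, 219, 212, 181, 154, 170, 202, 216, 196, 168, 221, 223, 223, 223, 224, 223, 222, 222, 222, 221, 220, 220, 219, 211, 189, 173, 173, 171, 171, 164, 118, 117, 115, 118, 93, 65]
   bow col [217, 219, 216, 182, 203, 218, 204, 182, 161, 217, 222, 223, 222, 223, 222, 171, 177, 176]
   row140 [177, 177, 173, 202, 217, 200, 172, 123, 121, 121, 168, 174, 175, 175, 174, 174, 175, 176, 175, 175, 175, 165, 199, 221, 202, 181, 120, 146, 171, 171, 172, 172, 173]
w12 toe col [207, 226, 225, 134, 133, 175, 185, 200, 209, 221, 225, 228, 230, 230, 231, 230, 231, 230, 229, 229, 228, 227, 227, 226, 219, 198, 130, 125, 127, 123, 125, 126, 125, 122, 123, 97, 69]
   bow col [204, 204, 200, 193, 210, 227, 212, 192, 159, 187, 183, 183, 184, 185, 187, 184, 115, 184]
   row140 [188, 186, 183, 210, 223, 208, 179, 167, 186, 187, 187, 186, 183, 182, 226, 179, 180, 182, 175, 171, 137, 169, 207, 229, 209, 187, 176, 178, 169, 130, 122, 123, 121]
```

Toe tip and bow sit in the same pixel rows as when fully open, so the shackle is still open. Handing in.

```bash
python3 -c "
from cell import hand_in
print(hand_in())"
```

```text
the job is handed in; nothing more can be done
None
```

I pushed the fader to its green zero, opened the padlock, lifted it clear of the staple, and handed the job in at about 25 s with the lock held still in the gripper.

- **Fader:** my first push passed over the cap without touching it, because the fingertips stand about 35 mm higher than the stated nose length implies. I corrected for this, and on the second push the cap reached its end stop and held at 13 N. A later picture showed it between the green bars.
- **Lock:** I turned the dial three clicks anticlockwise, and a picture showed the white line at the red mark. I then pulled the body back until it stopped at 13 N. A picture showed the shackle fully out.
- **Lift:** I moved the lock forward about 35 mm and raised it. Nothing caught; the wrist force stayed at the lock's weight, about 4 N.
- **Last checks:** the lock is level, dial up, with its underside about 165 mm above the box top, and the arm is at rest. The strip, bottle, bin and spool match their first pictures with no shift.
- **Checks that disagreed:**
  - The final image match on the shackle was weak (0.7) because the background had changed. Pixel profiles put the toe tip and bow in the same place as when fully open.
  - The fader match was also weaker (0.81) but showed no shift. I took the lower score to be changed lighting or shadow and did not check it further.

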